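# Hook the sample tray out of the drying chamber

## Robot

A 6-joint arm with a two-finger parallel gripper is mounted at the origin on the work surface. World frame = base frame: x ahead of the robot, y to its left, z up, the work surface at z = 0. Lengths are in m, angles in rad, forces in N, time in s.
With the tool pointing down it reaches from about 0.35 to 0.975 m from the base axis. Payload 4.9 kg.
Tool frame: the origin (TCP) lies on the centre line of the jaws, within the pads' length; the fingertips stand 14 mm ahead of it and the grasp point (between the pads) lies 5 mm behind it; z points along the fingers, y is the line along which they close (so a half turn about z gives the same grasp; the last joint's range is limited). The gripper opens to 85 mm and grips with 20 to 120 N. Pads are 22 mm wide; open, the fingers measure 114 mm over their backs; the gripper's body (76 mm by 85 mm) begins 54 mm behind the grasp point. The pads swing forward as they close: fully open they stand 13 mm farther back than shut.
Start: joints at [1.03, 0.053, 1.613, -0, 1.476, -0.119], TCP at [0.256, 0.57, 0.245] pointing down, gripper open.
Joint ranges: [-3.01, 3.01], [-1.01, 2.22], [0.06, 2.58], [-1.02, 4.17], [0.09, 2.62], [-3.14, 3.14]. Speed limits (rad/s): [2.57, 2.57, 3.14, 3.14, 3.14, 3.14].

## Interface

Orientations are given as [roll, pitch, yaw] about the fixed x, y, z axes, in that order (R = Rz(yaw) Ry(pitch) Rx(roll)).
In Python, from plant import ctrl, grab_frame, camera_params gives the robot as it stands.
- The arm moves only by the tool arm_command, never from a script. Its argument "increments" is text: rows parted by semicolons, each of 7 numbers parted by spaces: the shift along the tool's x, y, z in cm, then the turn, a rotation vector about the tool's x, y, z in rad, then the closure, from -1 (fully open) to 1 (shut). A call has exactly 5 rows; each row shifts and turns the commanded pose from where the row before left it, along the tool's axes as they then stand; what a row does not reach is not made up. A row lasts 1/12 s, in which the tool goes at most 41.7 mm and 7.16 degrees, less where a joint would pass 70% of its speed; a pose out of reach is approached as far as the arm can. A call with a gripper value outside its range is refused whole. The fingers move at their own pace and stop on an object; the grip force is fixed at half the most. Time passes only in rows, so rows that do not move let the fingers close, or fill a call up. It gives the time, the measured TCP pose, the force, the opening and the grip force at its end, in the units of the state.
- ctrl.state(): the state, without advancing time (a new reading comes with each control period).
- grab_frame(name): name is "side" or "top"; returns the picture (384x512x3 uint8, red, green, blue); there is no depth.
- camera_params(name): a dict with "fov_y" (degrees; the focal length in pixels is half the picture's height over the tangent of half this angle, whatever the lens; pixels are square), "cx", "cy" (the principal point, pixels), "R" (3x3) and "t" (3): a world point X has camera coordinates R X + t. Camera axes: x right, y down, z forward; pixel columns grow to the right and rows downward; lengths in m; the calibration is good to about 2 mm. A picture is of the moment at which its call begins. camera_params takes no time and is no camera call.
- ctrl.job_done(): hands the job in; it is judged then, once.
The state is a dict: "time": time; "joint_positions": joint angles; "joint_velocities": joint speeds; "tau": joint torques, N m; "position": TCP position; "eef_rot": TCP orientation; "force": force on the tool from outside, world axes, zero at the start; "torque": the same for the moment, N m; "finger_gap": opening from 0.0 (shut) to 1.0 (fully open); "grasp_force": force on a finger pad.
Only numpy, scipy, OpenCV 4.12 (cv2) and the standard library are available. Lean on these libraries where they do the work, as an engineer would, in place of code of your own. Each camera call takes 0.05 s, during which the arm holds its last target. There are 200 camera calls.

## Task

Pick up the red-handled hook from its rest, catch the brass pull ring of the sample tray with it, and pull the tray out of the chamber until it meets the two yellow stops, and keep a light pull on it there for about half a second so that it is surely seated. Then unhook, leaving the tray against the stops, and lay the hook back in its rest as it was. Never touch the tray with the gripper, never slam or tip the tray, and leave the bottle, the beaker and the jar alone.

Things in the scene. Friction and masses are not known exactly. Their poses are not given: they have to be found in the camera images.
- station: Navy drying chamber and steel landing plate, one fixed body. Origin on the bench at mid-mouth; x points into the chamber (tray comes out towards -x), z up. Plate x -170 to 150 mm, 150 wide, top 10 mm above bench. Chamber x 0 to 158 mm, 150 wide, 98 high outside; inside 98 wide, 76 high. Guide rails 12 mm high, 98 mm apart, from x -130 to 146 mm. Landing has no roof.
- stops: Two yellow stop blocks fixed on the landing plate, 28 mm high above it; same origin and axes as the station. Their faces towards the tray are at x = -130 mm; they span 33 to 59 mm either side of the centre line, leaving a 66 mm gap for the ring and hook. With the tray against them, its origin is at x = -70 mm of the station.
- tray: Loose steel tray with four white crucibles fixed in it, 120 x 90 x 34 mm, 0.6 to 0.95 kg, slides flat on the plate between the rails (3 to 7 N to drag). Origin: centre of its underside; x points into the chamber, z up; front wall at x = -60 mm, at the start 4 to 20 mm inside the mouth. A brass pull ring stands out in front (see ring_pivot). More than about 6 N down on the ring can tip the tray.
- ring_pivot (a point): Vertical pin of the pull ring, on the tray at x = -67 mm, 28 mm above its underside (ring's mid-height). The ring lies flat: 40 mm outside, 25 mm hole, 7 mm bar; its centre is 45 mm from the pin on an arm that swivels freely about the pin. It starts anywhere within 0.7 rad either side of straight out (-x); this angle is not reported: look or feel for it.
- hook_tool: Hook, 0.16 kg: red bar handle 110 x 20 (y) x 22 mm, gripped across the 20 mm; origin at the handle's centre, x along it towards the hook, z up. An 8 mm steel rod runs on at mid-height to x = 130 mm and bends straight down; its last 12 mm lean back 5 mm towards the handle. The down-turned end goes through the ring from above and pulls towards the handle.
- hook_tip (a point): Lowest point of the hook's down-turned end, at x = 127.5 mm, z = -60 mm of the hook tool.
- rest: Grey fixed rest of the hook. Origin on the bench under its centre, x the way the hook points, z up. Base 120 x 64 x 10 mm; two notched posts at x = -42 and 42 mm (12 mm thick, 78 mm high) carry the handle, its centre 75 mm above the bench. Notches 28 mm wide, 14 mm deep. Mid-handle is free between the posts for fingers; the hook hangs beyond the +x end.
- wash_bottle: White bottle with red cap, 64 mm across, 150 mm high, a bystander. Origin under its centre.
- beaker: Glass beaker, 72 mm across, 90 mm high, a bystander. Origin under its centre.
- jar: Amber glass jar, 56 mm across, 75 mm high, a bystander. Origin under its centre.
There are look-alikes about, which are no part of the job. What is shaped like the tray but turquoise is not meant. There is more than one size of the hook_tool; the job needs the smaller.

How it is judged:
On the way, in this order (a step that is already met when the one before it is completed fails the run):
1. the hook, caught in the ring, has pulled the tray part of the way out (contact force between hook_tool and tray above 0.5 N and x of tray in the frame of station below 0.03 m), for 0.1 s.
2. the hook presses the tray against the stops with a light steady pull (contact force between hook_tool and tray above 0.5 N and contact force between tray and stops above 1.5 N), for 0.2 s.
At the end, for the whole second after the job is handed in: The tray lies flat on the plate within 4 mm of the stops, at rest; the hook lies in its rest's notches (within 20 mm along, fully down within 4 mm, hook to the same end and down), released and at rest (x of tray in the frame of station between -0.075 and -0.066 m and z of tray in the frame of station below 0.014 m and angle between tray's own z axis and vertical below 0.05 rad and linear speed of each of tray, hook_tool below 0.01 m/s and horizontal distance between hook_tool and rest below 0.02 m and z of hook_tool in the frame of rest between 0.071 and 0.079 m and angle between hook_tool's own z axis and vertical below 0.12 rad and angle between the x axis of hook_tool and the x axis of rest, either way round below 0.2 rad and x of hook_tip in the frame of rest above 0.08 m); the robot touches nothing.
It fails at once if the gripper or arm touches the tray or its ring (contact force between any of the fingers, the arm and tray above 0.5 N).
It fails at once if the tray is slammed or strained against the stops (over 30 N) (contact force between tray and stops above 30 N).
It fails at once if the tray is tipped by more than 0.2 rad (angle between tray's own z axis and vertical above 0.2 rad).
It fails at once if a bystander is moved by more than 25 mm (distance of any of wash_bottle, beaker, jar from where it was at the start of the episode above 0.025 m).
It also fails if it takes over 72 s, if anything falls off the work surface, if the arm or the gripper's body presses on something with over 40 N, if the wrist force passes 120 N, or if a joint passes its speed limit or range.

## Working session

There is one attempt and no reset: what is moved stays moved. The work goes in short steps, Python scripts to look and compute and a tool call to move; the robot and the scene stay as the last step left them, time stands still between calls to the robot, and variables do not carry over. Pictures are saved under pics/ and viewed, at most 10 in all, crops included, and the job is handed in when it is done.

Besides the shell and the picture viewer there is one more tool, called after "Emit:" by a JSON object that holds its "op" and its "data", one argument or row to a line. arm_command: Moves the arm, as the interface text tells. Its arguments: {"type":"object","properties":{"increments":{"type":"string"}},"required":["increments"]}

```bash
ls; mkdir -p pics
cat > h.py <<'E'
import numpy as np, cv2
from plant import ctrl, grab_frame, camera_params
def cam(n):
    p=camera_params(n); f=192/np.tan(np.radians(p["fov_y"])/2)
    return f,p["cx"],p["cy"],np.array(p["R"]),np.array(p["t"])
def ray(n,u,v):
    f,cx,cy,R,t=cam(n); d=R.T@np.array([(u-cx)/f,(v-cy)/f,1]); return -R.T@t,d
def onz(n,u,v,z):
    o,d=ray(n,u,v); return o+d*(z-o[2])/d[2]
def proj(n,X):
    f,cx,cy,R,t=cam(n); c=R@np.array(X)+t; return np.array([cx+f*c[0]/c[2],cy+f*c[1]/c[2]])
def save(n,name):
    im=cv2.cvtColor(grab_frame(n),cv2.COLOR_RGB2BGR); cv2.imwrite("pics/"+name,im); return im
E
python3 - <<'E'
from h import *
a=save("top","t0.png");b=save("side","s0.png")
for n in("top","side"):
    print(camera_params(n))
print(ctrl.state())
cv2.imwrite("pics/both0.png",cv2.resize(np.vstack([a]),None,fx=1.5,fy=1.5))
E
```

```text
pics
{'fov_y': 55.209918786443716, 'cx': 262.59121093914035, 'cy': 193.80292539476972, 'R': array([[-0.02542744, -0.99967423, -0.00221006],
       [-0.99097987,  0.02549714, -0.13156288],
       [ 0.13157637, -0.00115518, -0.99130536]]), 't': array([0.02042113, 0.50929691, 1.216072  ])}
{'fov_y': 48.818661886568854, 'cx': 261.8827000771054, 'cy': 188.16441660088478, 'R': array([[ 0.91259731, -0.40872268, -0.01057874],
       [-0.26509448, -0.57180932, -0.77637556],
       [ 0.31127328,  0.71132262, -0.63018178]]), 't': array([-0.42824669,  0.18618986,  1.22896852])}
{'time': 0.1, 'joint_positions': array([ 1.02999269e+00,  5.33027814e-02,  1.61417505e+00,  1.96753450e-05,
        1.47598006e+00, -1.18999417e-01]), 'joint_velocities': array([ 0.00191866, -0.00125445, -0.00429929,  0.00114059,  0.00329377,
        0.00126424]), 'tau': array([ 2.13099629e-04, -3.94904816e+01, -3.71364105e+01, -1.37427769e-04,
        3.94122675e-03,  9.05839585e-06]), 'position': array([0.25559437, 0.56975666, 0.24416755]), 'eef_rot': array([-3.13974293e+00, -2.40883956e-04,  2.71978633e+00]), 'force': array([-0.23143082,  0.08636355, -0.46074016]), 'torque': array([-0.02328449, -0.02613692, -0.0058949 ]), 'grasp_force': 0.0, 'finger_gap': 0.9971996154390182}
```

View pics/both0.png

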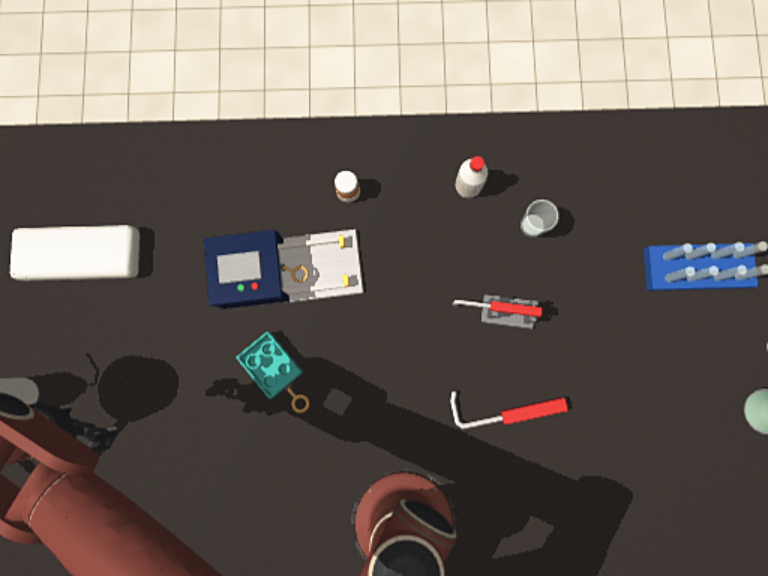

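View pics/s0.png

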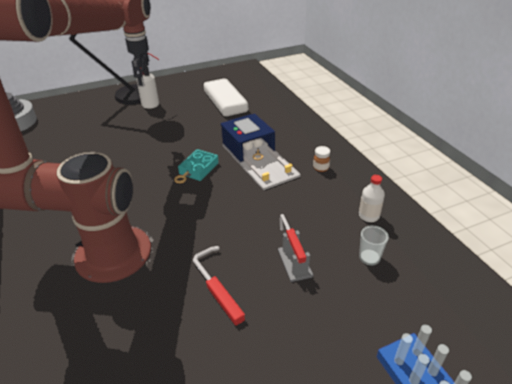

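Candidates (768-px view): hooks are the one in the rest at (515,310) and a larger one loose on the bench at (510,412). Trays are the steel one in the chamber, ring at (300,272), and the turquoise one at (268,365), ring at (300,403). I choose the hook in the rest and the ring at the chamber, and check both in one close crop.

Run:
```python
from h import *
a=cv2.imread("pics/t0.png");b=cv2.imread("pics/s0.png")
c1=cv2.resize(a[145:225,130:250],None,fx=5,fy=5,interpolation=cv2.INTER_CUBIC)
c2=cv2.resize(a[190:225,290:380],None,fx=6.667,fy=5,interpolation=cv2.INTER_CUBIC)
cv2.imwrite("pics/c0.png",np.vstack([c1,c2]))
def comps(n,im,lo,hi,mn=8):
    h=cv2.cvtColor(im,cv2.COLOR_BGR2HSV); m=cv2.inRange(h,lo,hi)
    k,l,s,c=cv2.connectedComponentsWithStats(m)
    for i in range(1,k):
        if s[i,4]>=mn:
            p=np.argwhere(l==i)[:,::-1].astype(np.float32); r=cv2.minAreaRect(p)
            print(n,c[i].round(1),s[i,4],np.round(cv2.boxPoints(r),1).tolist())
for n,im in(("top",a),("side",b)):
    print("yellow");comps(n,im,(20,150,120),(35,255,255))
    print("red");comps(n,im,(0,200,150),(6,255,255),30)
    print("navy");comps(n,im,(105,120,30),(125,255,140),200)
```

```text
yellow
red
navy
top [162.4 178.8] 1617 [[134.6999969482422, 157.60000610351562], [185.5, 152.6999969482422], [190.1999969482422, 200.89999389648438], [139.39999389648438, 205.8000030517578]]
yellow
side [287.5 169.1] 15 [[286.0, 167.0], [289.0, 167.0], [289.0, 171.0], [286.0, 171.0]]
side [265.2 176.9] 19 [[263.0, 174.0], [267.0, 174.0], [267.0, 179.0], [263.0, 179.0]]
red
navy
side [245.2 135. ] 920 [[218.10000610351562, 124.30000305175781], [265.5, 108.5], [278.5, 147.5], [231.10000610351562, 163.3000030517578]]
```

View pics/c0.png

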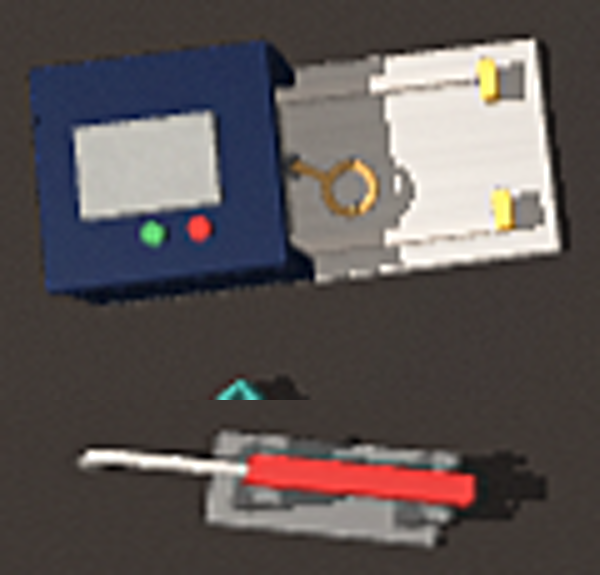

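The crop shows the small hook in its grey rest, handle at top px (327..361, 201..211) and rod end near (303,202). The steel tray's brass ring is at px (199.6,182.4) with its arm from about (188,178).

```bash
cat >> h.py <<'E'
def station():
    A=[];B=[]
    obs=[((237,152.6),(-.17,-.075,.01)),((242.4,195),(-.17,.075,.01)),((136,159),(.158,-.075,.098)),((183.2,153),(0,-.075,.098)),((188,197.4),(0,.075,.098)),((139.4,203),(.158,.075,.098))]
    P=np.array([onz("top",*o[0],o[1][2])[:2] for o in obs]);Q=np.array([o[1][:2] for o in obs])
    return P,Q
def fit2(P,Q): # P = R Q + t
    pm,qm=P.mean(0),Q.mean(0);p=P-pm;q=Q-qm
    th=np.arctan2((q[:,0]*p[:,1]-q[:,1]*p[:,0]).sum(),(q*p).sum())
    R=np.array([[np.cos(th),-np.sin(th)],[np.sin(th),np.cos(th)]]);return th,R,pm-R@qm
E
python3 - <<'E'
from h import *
P,Q=station(); 
th,R,t=fit2(P,Q); print("station",th,t,((P-Q@R.T-t)*1000).round(1).tolist())
T=lambda X:R.T@(np.array(X)[:2]-t)
for nm,p,z in(("ring",(199.6,182.4),.038),("pin",(188,178),.038)):
    w=onz("top",*p,z); print(nm,w,"in st",T(w))
for f in ("top","side"):
    im=cv2.imread({"top":"pics/t0.png","side":"pics/s0.png"}[f]); h=cv2.cvtColor(im,cv2.COLOR_BGR2HSV)
    m=cv2.inRange(h,(0,170,100),(8,255,255))|cv2.inRange(h,(172,170,100),(180,255,255))
    k,l,s,c=cv2.connectedComponentsWithStats(m)
    for i in range(1,k):
        if s[i,4]>60:
            p=np.argwhere(l==i)[:,::-1].astype(np.float32); b=cv2.boxPoints(cv2.minAreaRect(p))
            print(f,c[i].round(1),s[i,4],b.round(1).tolist())
            if f=="top":
                print("  z.086:",onz(f,*c[i],.084).round(4),[onz(f,*q,.086)[:2].round(4).tolist() for q in b])
print("rod end",onz("top",303,202,.079))
for c in[(c0/6.667+290,(r-400)/5+190) for c0,r in((230,432),(208,522),(436,545))]: print("base",onz("top",*c,.01))
E
```

```text
station 1.669821718044264 [0.56928712 0.25506066] [[0.7, 0.4], [-1.1, -1.0], [-1.8, -1.3], [-1.3, 1.6], [0.9, 0.5], [2.4, -0.3]]
ring [0.55377619 0.22094125 0.038     ] in st [-0.03241879  0.01880811]
pin [0.57001188 0.26048758 0.038     ] in st [ 0.00532869 -0.00125773]
top [317.8 108.6] 69 [[311.5, 108.5], [317.5, 102.5], [323.5, 108.5], [317.5, 114.5]]
  z.086: [ 0.7876 -0.1857  0.084 ] [[0.7877, -0.1643], [0.8082, -0.1854], [0.7867, -0.2046], [0.7663, -0.1835]]
top [344.  205.6] 210 [[326.3999938964844, 206.3000030517578], [327.29998779296875, 199.60000610351562], [360.79998779296875, 204.39999389648438], [359.79998779296875, 211.10000610351562]]
  z.086: [ 0.4574 -0.256   0.084 ] [[0.4564, -0.1984], [0.4782, -0.2025], [0.4598, -0.3103], [0.4381, -0.3059]]
top [355.8 273.7] 400 [[333.3999938964844, 274.0], [376.29998779296875, 264.5], [378.29998779296875, 273.3999938964844], [335.3999938964844, 282.8999938964844]]
  z.086: [ 0.2399 -0.2817  0.084 ] [[0.2408, -0.2103], [0.267, -0.348], [0.2392, -0.3524], [0.2131, -0.2152]]
side [296.3 246.1] 179 [[285.6000061035156, 231.60000610351562], [292.70001220703125, 228.39999389648438], [306.79998779296875, 259.29998779296875], [299.70001220703125, 262.5]]
side [226.6 307.9] 204 [[204.60000610351562, 283.79998779296875], [214.6999969482422, 276.20001220703125], [245.89999389648438, 317.79998779296875], [235.8000030517578, 325.3999938964844]]
rod end [ 0.47322006 -0.1239053   0.079     ]
base [ 0.49820629 -0.20678625  0.01      ]
base [ 0.43611748 -0.19246542  0.01      ]
base [ 0.41730151 -0.30913584  0.01      ]
```

Emit:
{"op": "arm_command", "data": {
  "increments": "-2.09 -2.68 0.18 0 0 0 -1;-2.09 -2.68 0.18 0 0 0 -1;-2.09 -2.68 0.18 0 0 0 -1;-2.09 -2.68 0.18 0 0 0 -1;-2.09 -2.68 0.18 0 0 0 -1"
}}

```text
time: 0.52
position: [0.2961, 0.4035, 0.2355]
eef_rot: [-3.141, -0.0, 2.72]
force: [0.4, -0.2, -0.9]
finger_gap: 1.0
grasp_force: 0.0
```

Emit:
{"op": "arm_command", "data": {
  "increments": "-2.09 -2.68 0.18 0 0 0 -1;-2.09 -2.68 0.18 0 0 0 -1;-2.09 -2.68 0.18 0 0 0 -1;-2.09 -2.68 0.18 0 0 0 -1;-2.09 -2.68 0.18 0 0 0 -1"
}}

```text
time: 0.93
position: [0.3365, 0.2386, 0.2267]
eef_rot: [-3.141, -0.0, 2.72]
force: [1.3, 0.2, -0.0]
finger_gap: 1.002
grasp_force: 0.0
```

Emit:
{"op": "arm_command", "data": {
  "increments": "-2.09 -2.68 0.18 0 0 0 -1;-2.09 -2.68 0.18 0 0 0 -1;-2.09 -2.68 0.18 0 0 0 -1;-2.09 -2.68 0.18 0 0 0 -1;-2.09 -2.68 0.18 0 0 0 -1"
}}

```text
time: 1.35
position: [0.3771, 0.0735, 0.2179]
eef_rot: [3.141, 0.0, 2.72]
force: [1.2, 0.3, -0.4]
finger_gap: 1.001
grasp_force: 0.0
```

Emit:
{"op": "arm_command", "data": {
  "increments": "-2.09 -2.68 0.18 0 0 0 -1;-2.09 -2.68 0.18 0 0 0 -1;-2.09 -2.68 0.18 0 0 0 -1;-2.09 -2.68 0.18 0 0 0 -1;-2.09 -2.68 0.18 0 0 0 -1"
}}

```text
time: 1.77
position: [0.4175, -0.0917, 0.2089]
eef_rot: [3.141, -0.0, 2.719]
force: [0.2, 1.4, -0.1]
finger_gap: 1.001
grasp_force: 0.0
```

Emit:
{"op": "arm_command", "data": {
  "increments": "-2.09 -2.68 0.18 0 0 0 -1;-2.09 -2.68 0.18 0 0 0 -1;-2.09 -2.68 0.18 0 0 0 -1;-2.09 -2.68 0.18 0 0 0 -1;-2.09 -2.68 0.18 0 0 0 -1"
}}

```text
time: 2.18
position: [0.4581, -0.2566, 0.1996]
eef_rot: [3.141, -0.001, 2.719]
force: [0.3, -0.1, 0.5]
finger_gap: 0.998
grasp_force: 0.0
```

Emit:
{"op": "arm_command", "data": {
  "increments": "0 0 0 0 0 0.1 -1;0 0 0 0 0 0.1 -1;0 0 0 0 0 0.1 -1;0 0 0 0 0 0.1 -1;0 0 0 0 0 0.1 -1"
}}

```text
time: 2.6
position: [0.4579, -0.2549, 0.1996]
eef_rot: [-3.141, -0.001, 2.215]
force: [-0.0, 0.2, 0.2]
finger_gap: 0.999
grasp_force: 0.0
```

Emit:
{"op": "arm_command", "data": {
  "increments": "0 0 0 0 0 0.1 -1;0 0 0 0 0 0.1 -1;0 0 0 0 0 0.1 -1;0 0 0 0 0 0.1 -1;0 0 0 0 0 0.1 -1"
}}

```text
time: 3.02
position: [0.4579, -0.2548, 0.1997]
eef_rot: [-3.141, -0.001, 1.715]
force: [-1.2, -0.8, 0.1]
finger_gap: 1.001
grasp_force: 0.0
```

Emit:
{"op": "arm_command", "data": {
  "increments": "0 0 0 0 0 0.1 -1;0 0 0 0 0 0.1 -1;0 0 0 0 0 0.1 -1;0 0 0 0 0 0 -1;0 0 0 0 0 0 -1"
}}

```text
time: 3.43
position: [0.458, -0.2548, 0.1999]
eef_rot: [-3.141, -0.0, 1.422]
force: [0.3, 0.3, -0.3]
finger_gap: 1.002
grasp_force: 0.0
```

Run:
```python
from h import *
c,s=np.cos(1.42),np.sin(1.42)
im=save("side","s1.png")
o=im.copy()
for n in("top","side"):
    b=[proj(n,[.458+c*x-s*y,-.2545+s*x+c*y,z]) for z in(.064,.086) for y in(-.01,.01) for x in(-.055,.055)]
    hull=cv2.convexHull(np.array(b,np.float32)); M=cv2.moments(hull)
    print(n,"hull centroid",M['m10']/M['m00'],M['m01']/M['m00'],cv2.boxPoints(cv2.minAreaRect(hull)).round(1).tolist())
print("ring side",proj("side",[.5538,.2209,.038]),"pin",proj("side",[.57,.26,.038]))
b=cv2.imread("pics/s0.png")
cv2.imwrite("pics/c1.png",np.hstack([cv2.resize(b[130:190,230:310],None,fx=5,fy=5,interpolation=cv2.INTER_CUBIC),cv2.resize(im[200:290,250:340],(300,300),interpolation=cv2.INTER_CUBIC)]))
```

```text
top hull centroid 343.09172869909975 205.72815333815169 [[325.20001220703125, 207.0], [326.1000061035156, 200.10000610351562], [361.0, 204.5], [360.20001220703125, 211.3000030517578]]
side hull centroid 296.6375564406677 245.1370307278299 [[284.29998779296875, 229.5], [293.3999938964844, 225.39999389648438], [309.1000061035156, 260.20001220703125], [300.0, 264.29998779296875]]
ring side [258.14989953 156.06292308] pin [257.90505051 149.54170591]
```

View pics/c1.png

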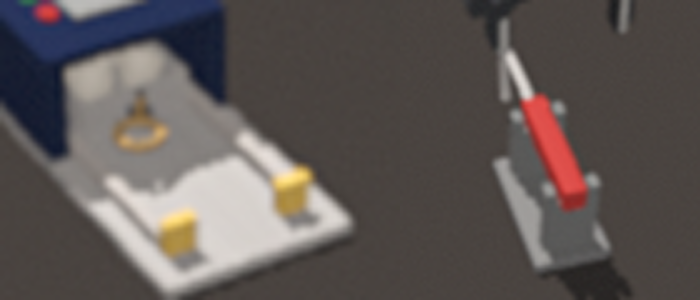

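Ring in side view at (258,156), agreeing with the top-view estimate. The handle lies under the open gripper. Descend and grip.

Emit:
{"op": "arm_command", "data": {
  "increments": "-0.17 0 2 0 0 0 -1;0 0 2 0 0 0 -1;0 0 2 0 0 0 -1;0 0 2 0 0 0 -1;0 0 2 0 0 0 -1"
}}

```text
time: 3.9
position: [0.4579, -0.2566, 0.0994]
eef_rot: [3.142, 0.0, 1.422]
force: [-1.1, -0.2, -0.3]
finger_gap: 1.001
grasp_force: 0.0
```

Emit:
{"op": "arm_command", "data": {
  "increments": "0 0 1.2 0 0 0 -1;0 0 1.2 0 0 0 -1;0 0 0.6 0 0 0 -1;0 0 0 0 0 0 -1;0 0 0 0 0 0 1"
}}

```text
time: 4.32
position: [0.4584, -0.2569, 0.0708]
eef_rot: [3.141, 0.0, 1.42]
force: [-0.2, -1.5, 0.4]
finger_gap: 0.885
grasp_force: 0.0
```

Emit:
{"op": "arm_command", "data": {
  "increments": "0 0 0 0 0 0 1;0 0 0 0 0 0 1;0 0 0 0 0 0 1;0 0 0 0 0 0 1;0 0 0 0 0 0 1"
}}

```text
time: 4.73
position: [0.4586, -0.2571, 0.0712]
eef_rot: [3.14, 0.001, 1.42]
force: [2.0, -0.6, -1.2]
finger_gap: 0.223
grasp_force: 58.5
```

Emit:
{"op": "arm_command", "data": {
  "increments": "0 0 0 0 0 0 1;0 0 0 0 0 0 1;0 0 0 0 0 0 1;0 0 0 0 0 0 1;0 0 0 0 0 0 1"
}}

```text
time: 5.15
position: [0.4585, -0.257, 0.0711]
eef_rot: [3.14, 0.001, 1.42]
force: [-0.2, 0.0, 5.7]
finger_gap: 0.222
grasp_force: 59.3
```

Emit:
{"op": "arm_command", "data": {
  "increments": "0 0 -0.5 0 0 0 1;0 0 -1 0 0 0 1;0 0 -2 0 0 0 1;0 0 -2 0 0 0 1;0 0 -2 0 0 0 1"
}}

```text
time: 5.57
position: [0.4573, -0.2561, 0.1455]
eef_rot: [-3.14, -0.001, 1.42]
force: [0.5, -0.6, -2.0]
finger_gap: 0.22
grasp_force: 58.7
```

Emit:
{"op": "arm_command", "data": {
  "increments": "0 0 -1.5 0 0 0 1;2.4 0.36 0 0 0 0 1;2.4 0.36 0 0 0 0 1;2.4 0.36 0 0 0 0 1;2.4 0.36 0 0 0 0 1"
}}

```text
time: 5.98
position: [0.4863, -0.1628, 0.1603]
eef_rot: [-3.141, -0.0, 1.419]
force: [1.3, 0.4, -0.9]
finger_gap: 0.226
grasp_force: 58.7
```

Emit:
{"op": "arm_command", "data": {
  "increments": "2.4 0.36 0 0 0 0 1;2.4 0.36 0 0 0 0 1;2.4 0.36 0 0 0 0 1;2.4 0.36 0 0 0 0 1;2.4 0.36 0 0 0 0 1"
}}

```text
time: 6.4
position: [0.5221, -0.0467, 0.1601]
eef_rot: [-3.14, -0.0, 1.42]
force: [-0.0, -0.2, -1.2]
finger_gap: 0.223
grasp_force: 58.7
```

Emit:
{"op": "arm_command", "data": {
  "increments": "2.4 0.36 0 0 0 0 1;2.4 0.36 0 0 0 0 1;2.4 0.36 0 0 0 0 1;2.4 0.36 0 0 0 0 1;2.4 0.36 0 0 0 0 1"
}}

```text
time: 6.82
position: [0.5579, 0.0692, 0.16]
eef_rot: [-3.14, 0.0, 1.42]
force: [-0.2, -0.3, -1.3]
finger_gap: 0.226
grasp_force: 58.7
```

Emit:
{"op": "arm_command", "data": {
  "increments": "1.2 0.1 0 0 0 -0.05 1;0 0 0 0 0 -0.1 1;0 0 0 0 0 -0.1 1;0 0 0 0 0 0 1;0 0 0 0 0 0 1"
}}

```text
time: 7.23
position: [0.5607, 0.0797, 0.1601]
eef_rot: [-3.141, -0.0, 1.667]
force: [0.5, 0.2, -1.8]
finger_gap: 0.225
grasp_force: 58.7
```

Run:
```python
from h import *
a=save("top","t2.png");b=save("side","s2.png");s=ctrl.state();p=s["position"];psi=s["eef_rot"][2];print(p,s["eef_rot"],s["force"])
ex=np.array([np.cos(psi),np.sin(psi)])
e=p[:2]+ex*.1275
for n in("top","side"):
    print(n,"tip",proj(n,[*e,p[2]-.056]),"bend",proj(n,[*(p[:2]+ex*.13),p[2]+.008]),"ring",proj(n,[.5538,.2209,.038]))
c=lambda im,x,y:cv2.resize(im[y:y+75,x:x+75],(400,400),interpolation=cv2.INTER_CUBIC)
cv2.imwrite("pics/c2.png",np.hstack([c(a,165,145),c(b,220,120)]))
```

```text
[0.56091358 0.07945986 0.16019266] [-3.14113733e+00 -6.86953906e-06  1.66756327e+00] [ 0.33607394  0.52001388 -1.16923067]
top tip [200.58799176 180.53912071] bend [196.21885055 177.12999861] ring [199.61208534 182.39279477]
side tip [258.15493353 142.98628646] bend [257.49344845 126.80132541] ring [258.14989953 156.06292308]
```

View pics/c2.png

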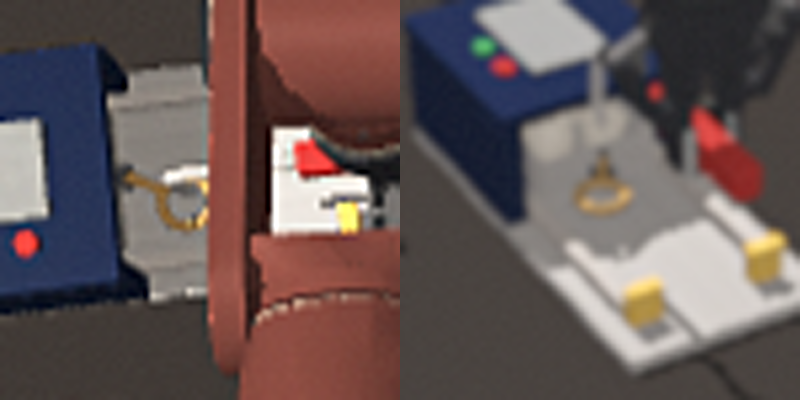

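Emit:
{"op": "arm_command", "data": {
  "increments": "0.6 0.35 0 0 0 0 1;0.5 0.35 1 0 0 0 1;0 0 2 0 0 0 1;0 0 1.7 0 0 0 1;0 0 1 0 0 0 1"
}}

```text
time: 7.75
position: [0.5658, 0.0917, 0.1004]
eef_rot: [-3.138, -0.0, 1.67]
force: [-0.6, -0.9, -1.5]
finger_gap: 0.225
grasp_force: 58.7
```

Run:
```python
from h import *
b=save("side","s3.png");a=save("top","t3.png");s=ctrl.state();p=s["position"];psi=s["eef_rot"][2];print(p,s["eef_rot"],s["force"])
ex=np.array([np.cos(psi),np.sin(psi)])
e=p[:2]+ex*.1275
for n in("top","side"):
    print(n,"tip",proj(n,[*e,p[2]-.056]),"bend",proj(n,[*(p[:2]+ex*.13),p[2]+.008]),"ring",proj(n,[.5532,.2209,.038]))
c=lambda im,x,y:cv2.resize(im[y:y+50,x:x+50],(400,400),interpolation=cv2.INTER_CUBIC)
cv2.imwrite("pics/c3.png",np.hstack([c(a,175,155),c(b,233,125)]))
```

```text
[0.5651216  0.09152213 0.10009853] [-3.13598352e+00 -4.94004114e-04  1.66963448e+00] [-0.69234083  0.40051126 -1.35337196]
top tip [200.04068693 182.44865786] bend [195.86449023 179.31709108] ring [199.61258897 182.56660297]
side tip [258.08198555 155.11422896] bend [257.4384864  139.76192736] ring [257.99846247 156.10287361]
```

View pics/c3.png

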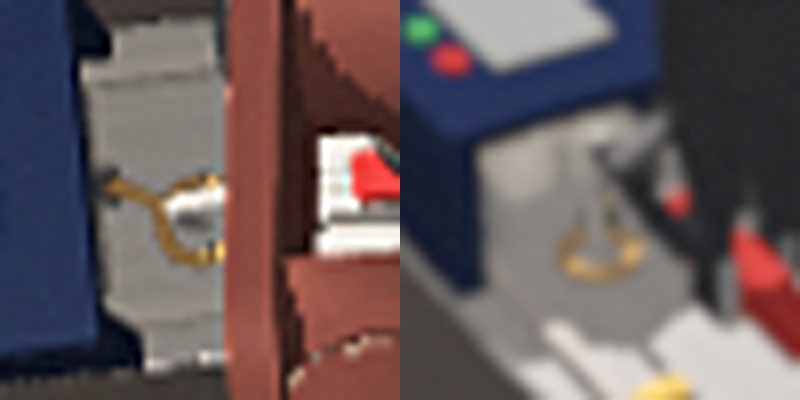

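The tip hangs inside the ring's outline in both crops (side crop tip about (596,250), ring centre (601,250)). I lower it slowly.

Emit:
{"op": "arm_command", "data": {
  "increments": "0 0.15 0.5 0 0 0 1;0 0 0.5 0 0 0 1;0 0 0.5 0 0 0 1;0 0 0.5 0 0 0 1;0 0 0.5 0 0 0 1"
}}

```text
time: 8.27
position: [0.5689, 0.0914, 0.0783]
eef_rot: [3.141, 0.0, 1.67]
force: [-1.0, -0.1, -0.7]
finger_gap: 0.221
grasp_force: 58.7
```

Emit:
{"op": "arm_command", "data": {
  "increments": "0 0 0 0 0 0 1;-0.3 0 0 0 0 0 1;-0.3 0 0 0 0 0 1;-0.2 0 0 0 0 0 1;0 0 0 0 0 0 1"
}}

```text
time: 8.68
position: [0.5697, 0.0829, 0.0787]
eef_rot: [3.141, 0.0, 1.669]
force: [0.4, 0.1, -2.0]
finger_gap: 0.223
grasp_force: 58.7
```

Emit:
{"op": "arm_command", "data": {
  "increments": "-0.1 0.35 0.3 0 0 0 1;-0.15 0.35 0 0 0 0 1;-0.15 0.35 0 0 0 0 1;-0.15 0.35 0 0 0 0 1;-0.15 0.25 0 0 0 0 1"
}}

```text
time: 9.1
position: [0.5869, 0.0786, 0.0752]
eef_rot: [-3.142, -0.001, 1.67]
force: [-0.3, 3.6, -1.4]
finger_gap: 0.228
grasp_force: 58.7
```

Emit:
{"op": "arm_command", "data": {
  "increments": "-0.2 0 0 0 0 0 1;-0.3 0 0 0 0 0 1;-0.3 0 0 0 0 0 1;-0.3 0 0 0 0 0 1;-0.3 0 0 0 0 0 1"
}}

```text
time: 9.52
position: [0.5878, 0.064, 0.0753]
eef_rot: [-3.142, -0.0, 1.67]
force: [0.1, 3.7, -0.9]
finger_gap: 0.224
grasp_force: 58.7
```

Emit:
{"op": "arm_command", "data": {
  "increments": "-0.3 0 0 0 0 0 1;-0.3 0 0 0 0 0 1;-0.3 0 0 0 0 0 1;-0.3 0 0 0 0 0 1;-0.3 0 0 0 0 0 1"
}}

```text
time: 9.93
position: [0.5893, 0.0489, 0.0753]
eef_rot: [-3.142, -0.0, 1.67]
force: [-0.1, 3.0, -2.2]
finger_gap: 0.225
grasp_force: 58.7
```

Run:
```python
from h import *
b=save("side","s4.png");s=ctrl.state();p=s["position"];psi=s["eef_rot"][2];print(p,s["eef_rot"],s["force"])
th,R,t=fit2(*station()); ex=np.array([np.cos(psi),np.sin(psi)]);print("rod st",R.T@(p[:2]+.13*ex-t))
cv2.imwrite("pics/c4.png",cv2.resize(b[110:190,215:315],None,fx=6,fy=6,interpolation=cv2.INTER_CUBIC))
```

```text
[0.5894406  0.04840008 0.07537499] [3.14155623e+00 6.21370351e-04 1.66951217e+00] [-0.81813856  2.76830932 -1.02448679]
rod st [-0.07764059  0.00033622]
```

View pics/c4.png

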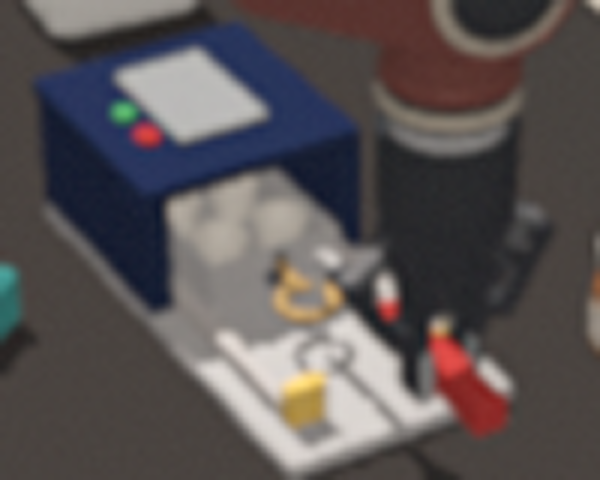

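The hook is caught in the ring (crop (308,292)) and the tray is moving at about 3 N. I keep pulling, slower near the stops.

Emit:
{"op": "arm_command", "data": {
  "increments": "-0.4 0 0 0 0 0 1;-0.5 0 0 0 0 0 1;-0.5 0 0 0 0 0 1;-0.5 0 0 0 0 0 1;-0.5 0 0 0 0 0 1"
}}

```text
time: 10.4
position: [0.5917, 0.0248, 0.0753]
eef_rot: [-3.142, 0.0, 1.67]
force: [-0.9, 3.4, -1.6]
finger_gap: 0.223
grasp_force: 58.7
```

Emit:
{"op": "arm_command", "data": {
  "increments": "-0.5 0 0 0 0 0 1;-0.5 0 0 0 0 0 1;-0.5 0 0 0 0 0 1;-0.5 0 0 0 0 0 1;-0.5 0 0 0 0 0 1"
}}

```text
time: 10.82
position: [0.5942, 0.0, 0.0753]
eef_rot: [-3.142, -0.0, 1.67]
force: [-0.3, 3.1, -0.9]
finger_gap: 0.222
grasp_force: 58.7
```

Emit:
{"op": "arm_command", "data": {
  "increments": "-0.5 0 0 0 0 0 1;-0.5 0 0 0 0 0 1;-0.5 0 0 0 0 0 1;-0.5 0 0 0 0 0 1;-0.5 0 0 0 0 0 1"
}}

```text
time: 11.23
position: [0.5966, -0.0249, 0.0753]
eef_rot: [-3.141, -0.0, 1.67]
force: [-1.1, 4.2, -1.4]
finger_gap: 0.224
grasp_force: 58.7
```

Emit:
{"op": "arm_command", "data": {
  "increments": "-0.5 0 0 0 0 0 1;-0.4 0 0 0 0 0 1;-0.4 0 0 0 0 0 1;-0.3 0 0 0 0 0 1;-0.2 0 0 0 0 0 1"
}}

```text
time: 11.65
position: [0.5984, -0.0427, 0.0753]
eef_rot: [-3.142, 0.0, 1.67]
force: [-0.6, 3.9, -1.2]
finger_gap: 0.219
grasp_force: 58.7
```

Emit:
{"op": "arm_command", "data": {
  "increments": "-0.15 0 0 0 0 0 1;-0.15 0 0 0 0 0 1;-0.15 0 0 0 0 0 1;-0.15 0 0 0 0 0 1;-0.15 0 0 0 0 0 1"
}}

```text
time: 12.07
position: [0.5991, -0.0498, 0.0753]
eef_rot: [-3.142, -0.0, 1.67]
force: [-0.9, 2.7, -1.3]
finger_gap: 0.226
grasp_force: 58.7
```

Emit:
{"op": "arm_command", "data": {
  "increments": "-0.15 0 0 0 0 0 1;-0.15 0 0 0 0 0 1;-0.15 0 0 0 0 0 1;-0.15 0 0 0 0 0 1;-0.1 0 0 0 0 0 1"
}}

```text
time: 12.48
position: [0.5999, -0.0569, 0.0753]
eef_rot: [-3.142, 0.0, 1.67]
force: [0.0, 3.8, -2.2]
finger_gap: 0.225
grasp_force: 58.7
```

Emit:
{"op": "arm_command", "data": {
  "increments": "-0.06 0 0 0 0 0 1;-0.06 0 0 0 0 0 1;-0.06 0 0 0 0 0 1;-0.06 0 0 0 0 0 1;-0.06 0 0 0 0 0 1"
}}

```text
time: 12.9
position: [0.6001, -0.0597, 0.0753]
eef_rot: [-3.141, -0.0, 1.67]
force: [-0.4, 3.9, -1.4]
finger_gap: 0.223
grasp_force: 58.7
```

Emit:
{"op": "arm_command", "data": {
  "increments": "-0.04 0 0 0 0 0 1;-0.04 0 0 0 0 0 1;-0.04 0 0 0 0 0 1;-0.04 0 0 0 0 0 1;-0.04 0 0 0 0 0 1"
}}

```text
time: 13.32
position: [0.6003, -0.0617, 0.0753]
eef_rot: [-3.142, -0.0, 1.67]
force: [-0.9, 3.1, -2.0]
finger_gap: 0.225
grasp_force: 58.7
```

Emit:
{"op": "arm_command", "data": {
  "increments": "-0.03 0 0 0 0 0 1;-0.03 0 0 0 0 0 1;-0.03 0 0 0 0 0 1;-0.03 0 0 0 0 0 1;0 0 0 0 0 0 1"
}}

```text
time: 13.73
position: [0.6002, -0.0623, 0.075]
eef_rot: [-3.141, -0.001, 1.67]
force: [-0.6, 5.0, -2.0]
finger_gap: 0.22
grasp_force: 58.7
```

Emit:
{"op": "arm_command", "data": {
  "increments": "-0.02 0 0 0 0 0 1;-0.02 0 0 0 0 0 1;-0.02 0 0 0 0 0 1;0 0 0 0 0 0 1;0 0 0 0 0 0 1"
}}

```text
time: 14.15
position: [0.6002, -0.0628, 0.075]
eef_rot: [-3.141, -0.001, 1.67]
force: [-0.8, 5.9, -1.3]
finger_gap: 0.221
grasp_force: 58.7
```

Emit:
{"op": "arm_command", "data": {
  "increments": "-0.03 0 0 0 0 0 1;-0.03 0 0 0 0 0 1;-0.03 0 0 0 0 0 1;0 0 0 0 0 0 1;0 0 0 0 0 0 1"
}}

```text
time: 14.57
position: [0.6002, -0.0633, 0.0748]
eef_rot: [-3.141, -0.002, 1.67]
force: [-0.8, 8.2, -2.0]
finger_gap: 0.219
grasp_force: 58.7
```

Run:
```python
from h import *
b=save("side","s5.png");s=ctrl.state();p=s["position"];psi=s["eef_rot"][2];print(p,s["eef_rot"],s["force"])
th,R,t=fit2(*station()); ex=np.array([np.cos(psi),np.sin(psi)]);print("rod st",R.T@(p[:2]+.13*ex-t))
cv2.imwrite("pics/c5.png",cv2.resize(b[110:200,225:325],None,fx=6,fy=6,interpolation=cv2.INTER_CUBIC))
```

```text
[ 0.60022396 -0.06329001  0.07487818] [-3.14083525e+00 -2.33937275e-03  1.66970732e+00] [-1.54451892  7.02584769 -1.77842183]
rod st [-0.18984959  0.00067316]
```

View pics/c5.png

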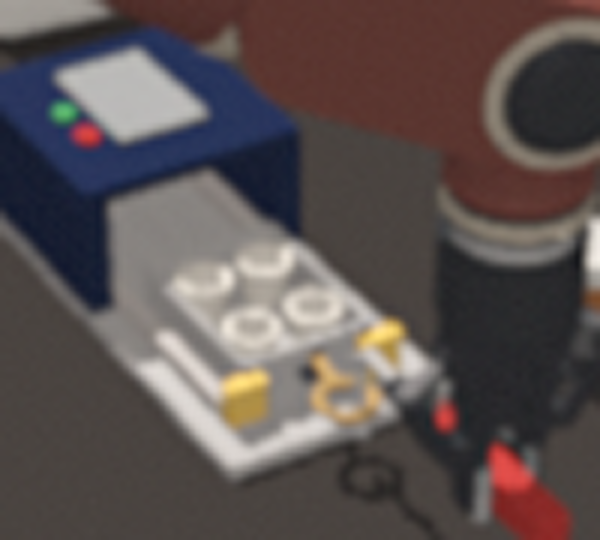

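The tray's front wall is at the yellow stops (crop (245,395) and (385,340)) and the force is well above the drag. I add a little pull and hold it.

Emit:
{"op": "arm_command", "data": {
  "increments": "-0.03 0 0 0 0 0 1;-0.03 0 0 0 0 0 1;0 0 0 0 0 0 1;0 0 0 0 0 0 1;0 0 0 0 0 0 1"
}}

```text
time: 15.03
position: [0.6002, -0.0634, 0.0747]
eef_rot: [-3.141, -0.003, 1.67]
force: [-0.2, 8.5, -2.4]
finger_gap: 0.225
grasp_force: 58.6
```

Emit:
{"op": "arm_command", "data": {
  "increments": "0 0 0 0 0 0 1;0 0 0 0 0 0 1;0 0 0 0 0 0 1;0 0 0 0 0 0 1;0 0 0 0 0 0 1"
}}

```text
time: 15.45
position: [0.6002, -0.0634, 0.0747]
eef_rot: [-3.141, -0.003, 1.67]
force: [-0.8, 8.5, -3.1]
finger_gap: 0.221
grasp_force: 58.6
```

Emit:
{"op": "arm_command", "data": {
  "increments": "0 0 0 0 0 0 1;0 0 0 0 0 0 1;0 0 0 0 0 0 1;0 0 0 0 0 0 1;0 0 0 0 0 0 1"
}}

```text
time: 15.87
position: [0.6002, -0.0634, 0.0747]
eef_rot: [-3.141, -0.003, 1.67]
force: [-0.3, 8.7, -2.0]
finger_gap: 0.223
grasp_force: 58.6
```

Emit:
{"op": "arm_command", "data": {
  "increments": "0.2 0 0 0 0 0 1;0.3 0 0 0 0 0 1;0.3 0 0 0 0 0 1;0.3 0 0 0 0 0 1;0 0 0 0 0 0 1"
}}

```text
time: 16.28
position: [0.5997, -0.054, 0.0755]
eef_rot: [3.141, 0.001, 1.67]
force: [-0.2, 0.7, -1.4]
finger_gap: 0.222
grasp_force: 58.7
```

Emit:
{"op": "arm_command", "data": {
  "increments": "0 0 -0.2 0 0 0 1;0 0 -0.4 0 0 0 1;0 0 -0.4 0 0 0 1;0 0 -0.4 0 0 0 1;0 0 -0.4 0 0 0 1"
}}

```text
time: 16.7
position: [0.5998, -0.0542, 0.0941]
eef_rot: [3.141, 0.0, 1.67]
force: [-1.0, 0.8, -1.7]
finger_gap: 0.219
grasp_force: 58.7
```

Emit:
{"op": "arm_command", "data": {
  "increments": "0 0 -0.6 0 0 0 1;0 0 -1 0 0 0 1;0 0 -1.5 0 0 0 1;0 0 -1.7 0 0 0 1;0 0 -1.7 0 0 0 1"
}}

```text
time: 17.12
position: [0.5995, -0.054, 0.1597]
eef_rot: [3.142, 0.0, 1.67]
force: [0.9, 0.9, -2.2]
finger_gap: 0.225
grasp_force: 58.7
```

Emit:
{"op": "arm_command", "data": {
  "increments": "0 0 0 0 0 0.1 1;0 0 0 0 0 0.1 1;0 0 0 0 0 0.05 1;0 0 0 0 0 0 1;0 0 0 0 0 0 1"
}}

```text
time: 17.53
position: [0.5997, -0.0541, 0.159]
eef_rot: [3.141, 0.0, 1.421]
force: [-0.8, -0.6, -1.8]
finger_gap: 0.222
grasp_force: 58.7
```

Emit:
{"op": "arm_command", "data": {
  "increments": "-2.2 -1.1 0 0 0 0 1;-2.2 -1.1 0 0 0 0 1;-2.2 -1.1 0 0 0 0 1;-2.2 -1.1 0 0 0 0 1;-2.2 -1.1 0 0 0 0 1"
}}

```text
time: 17.95
position: [0.528, -0.1552, 0.1586]
eef_rot: [3.141, 0.0, 1.422]
force: [-0.4, 0.1, -1.5]
finger_gap: 0.223
grasp_force: 58.9
```

Emit:
{"op": "arm_command", "data": {
  "increments": "-2.2 -1.1 0 0 0 0 1;-2.2 -1.1 0 0 0 0 1;-2.2 -1.1 0 0 0 0 1;-2.2 -1.1 0 0 0 0 1;-2.2 -1.1 0 0 0 0 1"
}}

```text
time: 18.37
position: [0.457, -0.2559, 0.1587]
eef_rot: [3.141, 0.0, 1.421]
force: [0.5, 0.0, -1.5]
finger_gap: 0.224
grasp_force: 58.9
```

Emit:
{"op": "arm_command", "data": {
  "increments": "0 0 0 0 0 0 1;0 0 0 0 0 0 1;0 0 0 0 0 0 1;0 0 0 0 0 0 1;0 0 0 0 0 0 1"
}}

```text
time: 18.78
position: [0.4582, -0.2542, 0.1583]
eef_rot: [-3.142, -0.0, 1.421]
force: [0.3, 0.4, -0.3]
finger_gap: 0.221
grasp_force: 59.0
```

Run:
```python
from h import *
b=save("side","s6.png");a=save("top","t6.png");s=ctrl.state();p=s["position"];psi=s["eef_rot"][2];print(p,s["eef_rot"])
d=np.array([.4582,-.2568])-p[:2];print("tool dx,dy cm",100*(d@[np.cos(psi),np.sin(psi)]),100*(d@[np.sin(psi),-np.cos(psi)]))
cv2.imwrite("pics/c6.png",np.hstack([cv2.resize(b[110:200,225:325],(400,360)),cv2.resize(b[195:285,245:345],(400,360))]))
```

```text
[ 0.45814503 -0.25429306  0.15828896] [-3.14152581e+00 -1.18868418e-04  1.42128575e+00]
tool dx,dy cm -0.24707886311733399 0.04277770184348805
```

View pics/c6.png

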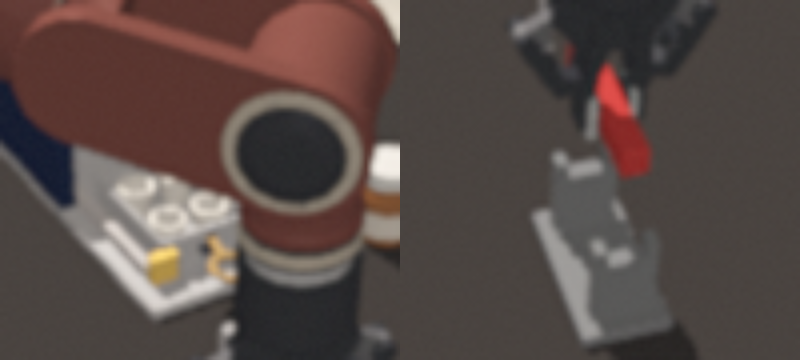

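The tray is still against the stops and the hook hangs above the rest's two notches. I lay it down.

Emit:
{"op": "arm_command", "data": {
  "increments": "-0.25 0.04 0 0 0 0 1;0 0 2 0 0 0 1;0 0 2 0 0 0 1;0 0 1.5 0 0 0 1;0 0 1 0 0 0 1"
}}

```text
time: 19.3
position: [0.457, -0.2568, 0.0913]
eef_rot: [-3.139, -0.001, 1.42]
force: [0.7, 0.2, -1.8]
finger_gap: 0.226
grasp_force: 59.0
```

Emit:
{"op": "arm_command", "data": {
  "increments": "0 0 0.5 0 0 0 1;0 0 0.5 0 0 0 1;0 0 0.5 0 0 0 1;0 0 0.4 0 0 0 1;0 0 0.2 0 0 0 1"
}}

```text
time: 19.72
position: [0.4579, -0.2576, 0.0723]
eef_rot: [3.141, 0.0, 1.42]
force: [0.7, 0.6, -1.8]
finger_gap: 0.222
grasp_force: 59.0
```

Emit:
{"op": "arm_command", "data": {
  "increments": "0 0 0 0 0 0 1;0 0 0 0 0 0 1;0 0 0 0 0 0 1;0 0 0 0 0 0 1;0 0 0 0 0 0 1"
}}

```text
time: 20.13
position: [0.4579, -0.2577, 0.0727]
eef_rot: [3.141, 0.0, 1.42]
force: [0.3, 0.4, -1.9]
finger_gap: 0.223
grasp_force: 59.0
```

Emit:
{"op": "arm_command", "data": {
  "increments": "0 0 0.1 0 0 0 1;0 0 0.05 0 0 0 1;0 0 0 0 0 0 1;0 0 0 0 0 0 0.4;0 0 0 0 0 0 0"
}}

```text
time: 20.55
position: [0.4579, -0.2576, 0.071]
eef_rot: [3.141, 0.0, 1.42]
force: [-0.2, 0.1, -0.6]
finger_gap: 0.429
grasp_force: 0.0
```

Emit:
{"op": "arm_command", "data": {
  "increments": "0 0 0 0 0 0 -1;0 0 0 0 0 0 -1;0 0 0 0 0 0 -1;0 0 0 0 0 0 -1;0 0 0 0 0 0 -1"
}}

```text
time: 20.97
position: [0.4578, -0.2575, 0.0708]
eef_rot: [3.142, 0.0, 1.42]
force: [-0.2, -0.2, -0.4]
finger_gap: 1.0
grasp_force: 0.0
```

Emit:
{"op": "arm_command", "data": {
  "increments": "0 0 0 0 0 0 -1;0 0 -0.5 0 0 0 -1;0 0 -1.5 0 0 0 -1;0 0 -2 0 0 0 -1;0 0 -2 0 0 0 -1"
}}

```text
time: 21.38
position: [0.4573, -0.2572, 0.1312]
eef_rot: [-3.14, -0.001, 1.42]
force: [0.1, -0.6, 0.7]
finger_gap: 1.002
grasp_force: 0.0
```

Emit:
{"op": "arm_command", "data": {
  "increments": "0 0 -3 0 0 0 -1;0 0 -3 0 0 0 -1;0 0 -3 0 0 0 -1;0 0 -2 0 0 0 -1;0 0 0 0 0 0 -1"
}}

```text
time: 21.8
position: [0.4599, -0.2591, 0.2476]
eef_rot: [3.132, 0.005, 1.42]
force: [0.3, -1.1, 1.3]
finger_gap: 1.003
grasp_force: 0.0
```

Run:
```python
from h import *
b=save("side","s7.png");a=save("top","t7.png");s=ctrl.state();print(s["position"],s["force"],s["finger_gap"])
cv2.imwrite("pics/c7.png",np.hstack([cv2.resize(b[110:200,225:325],(400,360)),cv2.resize(b[195:285,245:345],(400,360))]))
h=cv2.cvtColor(b,cv2.COLOR_BGR2HSV);m=cv2.inRange(h,(0,170,100),(8,255,255))|cv2.inRange(h,(172,170,100),(180,255,255))
k,l,st,c=cv2.connectedComponentsWithStats(m)
for i in range(1,k):
    if st[i,4]>60: print(c[i],st[i,4],cv2.boxPoints(cv2.minAreaRect(np.argwhere(l==i)[:,::-1].astype(np.float32))).round(1).tolist())
```

```text
[ 0.45808677 -0.25773935  0.24186859] [0.44789145 0.84109867 0.08524563] 0.9955222870845021
[296.20496894 246.62111801] 161 [[285.3999938964844, 231.6999969482422], [292.20001220703125, 228.60000610351562], [306.6000061035156, 259.79998779296875], [299.79998779296875, 262.8999938964844]]
[226.6318408  307.86567164] 201 [[204.60000610351562, 283.79998779296875], [215.0, 276.0], [246.1999969482422, 317.6000061035156], [235.8000030517578, 325.3999938964844]]
```

View pics/c7.png

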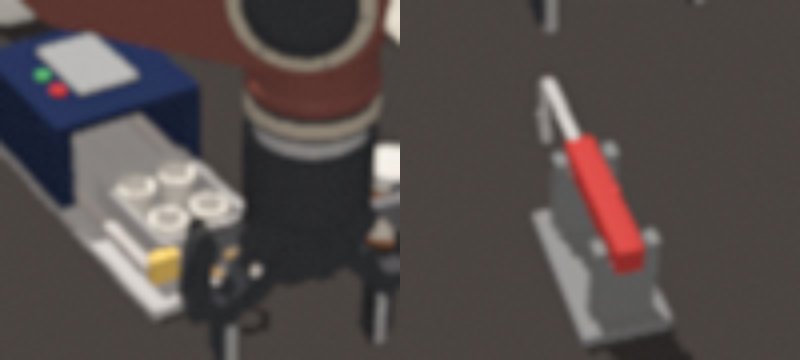

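The hook lies in its rest within about a pixel of where it started (side px (296,246.6) against (296.3,246.1)). The tray is at the stops and the gripper is clear. I hand the job in.

```bash
python3 -c "
from plant import ctrl
print(ctrl.job_done())"
```

```text
the job is handed in; nothing more can be done
None
```

The job is handed in, with no verdict returned: the tray was pulled to the stops and held there for over a second at about 8.5 N on the hook. In the last picture it stands against the stops, and the hook is back in its rest, released.

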